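# Load a gel cassette into a bench scanner by fingertip

## Task

Load the gel scanner using fingertip pushes only, picking nothing up: push the glass cassette that lies on the scanner's loading table under the low scan bridge until it is fully home against the back stops, keeping it flat on the table and pushing gently, for it is glass. Then swing the amber light shield over and press it fully down in front of the cassette, press the green start key, and let go; leave the other things on the bench where they are.

Things in the scene. Friction and masses are not known exactly. Their poses are not given: they have to be found in the camera images.
- scanner: White bench gel scanner, fixed. Origin on the bench (z=0) under the front face of its scan bridge, midway across; x = loading direction into the bridge, y left, z up. Level loading table 20 mm above the bench, x=-150 to +90 mm, 220 mm wide. The bridge spans it from x=0 to 85 mm, 190 mm wide (y), top 52 mm above the bench.
- slot_mouth (a point): Middle of the slot's mouth, on the table (scanner x=0, 20 mm above the bench). The slot under the bridge is 106 mm wide (y), 13 mm high, 53 mm deep. Two 5 mm high aluminium lead-in strips on the table flare, inner faces, from 54 mm either side of the middle at x=0 to 63 mm at x=-27 mm.
- back_stop (a point): Middle of the back stops inside the slot, at the height of the loading table (scanner x=+53 mm).
- cassette: Pale blue-green glass gel cassette, a flat plate 82 mm (its x) by 100 mm (its y), 8 to 9 mm thick, about 0.12 kg, loose on the loading table; origin at the centre of its underside, x roughly along the scanner's x. Home: far 100 mm edge against the back stops, i.e. origin at scanner x=+12 mm, with 29 mm of it still showing in front of the bridge.
- shield (a joint): Angle (rad) of the amber light shield, a flat flap 120 mm wide and 48 mm long hinged along y at the bridge's top front edge: 0 = fully down (a stop), sloping 42 degrees down from the hinge to just above the table, about 2 mm in front of the home cassette; 2.30 = upright; 2.86 = leaning back over the bridge (a stop). Hinge friction (0.022 N m) holds it at any angle.
- shield_hinge (a point): Middle of the shield's hinge axis (scanner x=-4 mm, 56 mm above the bench); the axis is the scanner's y. A fingertip put behind the open shield, about 25 mm above the hinge, and drawn level towards -x to about 41 mm in front of the bridge turns the shield over to some 30 degrees above level; pressing on it from above then closes it.
- shield_edge (a point): Middle of the shield's free edge, a black 6 mm bead 48 mm from the hinge axis.
- start_key (a joint): Travel (m) of the green start key, a spring push key: 0 up, 0.005 fully down (4 N).
- start_key_top (a point): Centre of the top of the green round start key (22 mm across), on the bridge's top at its right rear; pressed straight down.
- vial_red: white vial, red cap, 32 mm across, 58 mm tall; loose bystander, leave alone.
- vial_green: white vial, green cap, 32 mm across, 56 mm tall; loose bystander, leave alone.
- spare_cassette: second pale glass cassette like the first, lying on the bench; loose bystander, leave alone.
- comb: teal gel comb 40 x 90 x 6 mm, lying on the bench; loose bystander, leave alone.
- timer: white bench timer 62 x 62 x 18 mm; loose bystander, leave alone.
- forceps: steel forceps 124 mm long, lying on the bench; loose bystander, leave alone.

How it is judged (in metres and radians):
On the way, in this order (a step that is already met when the one before it is completed fails the run):
1. the cassette lies flat under the bridge, home against the back stops (x of cassette in the frame of scanner between 0.0085 and 0.0155 m and angle between the x axis of cassette and the x axis of scanner, either way round below 0.08 rad and z of cassette in the frame of scanner between 0.0175 and 0.0225 m), for 0.2 s.
2. the light shield is fully down (all of step 1 and value of joint shield below 0.08 rad), for 0.2 s.
3. the start key is pressed (value of joint start_key above 0.0035 m and value of joint shield below 0.08 rad), for 0.05 s.
At the end, for the whole second after the job is handed in: The cassette lies flat on the table (within 2.5 mm in height), at most 3.5 mm from the back stops and square within 0.08 rad; the shield is down (under 0.08 rad); the start key has been pressed and is up again; all at rest (all of step 2 and value of joint start_key below 0.0015 m and linear speed of cassette below 0.01 m/s); the robot touches nothing.
It fails at once if the cassette is tipped (more than 0.12 rad) (angle between cassette's own z axis and vertical above 0.12 rad).
It fails at once if the cassette is lifted off the table or falls from it (z of cassette in the frame of scanner above 0.028 m or z of cassette in the frame of scanner below 0.014 m).
It fails at once if the glass is shoved hard (more than 30 N from the fingers) (contact force between the fingers and cassette above 30 N).
It fails at once if the start key is pressed while the shield is up (value of joint start_key above 0.0035 m and value of joint shield above 0.15 rad).
It fails at once if a bystander is disturbed (moved more than 25 mm) (distance of any of vial_red, vial_green, spare_cassette, comb, timer, forceps from where it was at the start of the episode above 0.025 m).
It also fails if it takes over 66 s, if anything falls off the work surface, if the arm or the gripper's body presses on something with over 40 N, if the wrist force passes 120 N, or if a joint passes its speed limit or range.

## Robot

A 7-joint arm with a two-finger parallel gripper is mounted at the origin on a cart in front of the work surface, level with it; the furniture and walls round the work are solid. World frame = base frame: x ahead of the robot, y to its left, z up, the work surface at z = 0. Lengths are in m, angles in degrees, forces in N, time in s.
With the tool pointing down it reaches from about 0.425 to 0.875 m from the base axis. Payload 4.7 kg.
Tool frame: the origin (TCP) lies midway between the tips of the shut fingers; the grasp point (between the pads) lies 19 mm behind it (env.grip_point_offset is the distance from the TCP to the grasp point, in m); z points along the fingers, y is the line along which they close (so a half turn about z gives the same grasp; the last joint's range is limited). The gripper opens to 87 mm and grips with 3 to 60 N. Pads are 19 mm wide; open, the fingers measure 117 mm over their backs; the gripper's body (75 mm by 190 mm) begins 51 mm behind the grasp point.
Start: joints at [65.724, 18.392, -4.016, 83.108, 1.295, 78.541, -3.26], TCP at [0.276, -0.589, 0.223] pointing down, gripper open.
Joint ranges: [-163.93, 163.93], [-17.29, 119.83], [-79.2, 71.16], [3.27, 140.29], [-89.18, 269.18], [5.43, 117.66], [-154.24, 154.24]. Speed limits (degrees/s): [147.25, 147.25, 180, 180, 180, 180, 180].

## Interface

Orientations are given as [roll, pitch, yaw] about the fixed x, y, z axes, in that order (R = Rz(yaw) Ry(pitch) Rx(roll)).
In Python, from cell import env gives the robot as it stands.
- The arm moves only by the shell command python3 -m jog 'ROWS' [FORCE]. ROWS is JSON, a list of rows, each a list of 7 numbers: the shift along the tool's x, y, z in m, then the turn, a rotation vector about the tool's x, y, z in rad, then the finger opening in m, from 0 to 0.087. A call has 1 to 12 rows; each row shifts and turns the commanded pose from where the row before left it, along the tool's axes as they then stand; what a row does not reach is not made up. A row lasts 1/12 s, in which the tool goes at most 41.7 mm and 7.16 degrees, less where a joint would pass 70% of its speed; a pose out of reach is approached as far as the arm can. A call is refused whole if a number of a shift passes 0.0417 or a number of a turn 0.125, either way. A call with a gripper value outside its range is refused whole. The fingers move at their own pace and stop on an object; FORCE is the grip in N (left out, the last holds). Time passes only in rows, so rows that do not move let the fingers close. It gives the time, the measured TCP pose, the force, the opening and the grip force at its end, in the units of the state.
- env.get_obs(): the state, without advancing time (a new reading comes with each control period).
- env.read_camera(name): name is "scene" or "top" or "wrist"; returns the picture (480x640x3 uint8, blue, green, red); there is no depth.
- env.get_calibration(name): a dict with "fov_y" (degrees; the focal length in pixels is half the picture's height over the tangent of half this angle, whatever the lens; pixels are square), "cx", "cy" (the principal point, pixels), "pose" (4x4, takes a point from camera to world coordinates). Camera axes: x right, y up, looking along -z (the intrinsics and any distortion apply to the point x, -y, -z); pixel columns grow to the right and rows downward; lengths in m; the calibration is good to about 2 mm. The wrist camera is an equidistant fisheye: a pixel r from the principal point sees the ray r / f radians off the axis. A picture is of the moment at which its call begins: read the wrist's pose just before it. get_calibration takes no time and is no camera call; for the wrist camera it gives the pose at the moment of the call.
- env.sign_off(): hands the job in; it is judged then, once.
The state is a dict: "time_s": time; "qpos": joint angles; "joint_velocities": joint speeds; "effort": joint torques, N m; "tool_pos": TCP position; "tool_rot": TCP orientation; "force": force on the tool from outside, world axes, zero at the start; "wrist_torque": the same for the moment, N m; "grip_width": finger opening in m; "grasp_force": force on a finger pad.
Only numpy, scipy, OpenCV 4.12 (cv2) and the standard library are available. Lean on these libraries where they do the work, as an engineer would, in place of code of your own. Each camera call takes 0.05 s, during which the arm holds its last target. There are 200 camera calls.

## Working session

There is one attempt and no reset: what is moved stays moved. The work goes in short steps, Python scripts to look and compute and a shell command to move; the robot and the scene stay as the last step left them, time stands still between calls to the robot, and variables do not carry over. Pictures are saved under pics/ and viewed, at most 11 in all, crops included, and the job is handed in when it is done.

```bash
ls; mkdir -p pics
python3 - <<'E'
from cell import env
import cv2,numpy as np
for n in("scene","top"):
    im=env.read_camera(n);cv2.imwrite(f"pics/{n}0.png",im)
    c=env.get_calibration(n);print(n,c["fov_y"],c["cx"],c["cy"],np.round(c["pose"],3).tolist(),c.keys())
o=env.get_obs();print(o)
E
```

```text
pics
scene 57.47033332156116 314.6045395873461 239.4219083377226 [[0.654, 0.418, -0.631, 0.032], [-0.756, 0.386, -0.528, -0.563], [0.022, 0.822, 0.569, 0.553], [0.0, 0.0, 0.0, 1.0]] dict_keys(['fov_y', 'cx', 'cy', 'pose'])
top 42.45131631811011 323.2420071808491 239.72937417123046 [[-0.019, 0.983, -0.182, 0.368], [-1.0, -0.019, 0.002, -0.133], [-0.001, 0.182, 0.983, 1.178], [0.0, 0.0, 0.0, 1.0]] dict_keys(['fov_y', 'cx', 'cy', 'pose'])
{'time_s': 0.1, 'qpos': array([65.72562807, 18.43476071, -4.01637302, 83.16930794,  1.29531637,
       78.54151113, -3.25971334]), 'joint_velocities': array([-0.01232329, -0.03810578,  0.06706924, -0.14698002, -0.04865917,
        0.00267438,  0.09278155]), 'effort': array([ 5.37917531e-04, -4.92570591e+01, -4.05446347e-01, -3.13397670e+01,
       -6.41680718e-02,  3.95071541e-02,  4.52867482e-05]), 'tool_pos': array([ 0.27529158, -0.58826033,  0.22155937]), 'tool_rot': array([-1.79899677e+02,  5.61534472e-03,  2.50851507e+01]), 'force': array([-0.49463386,  0.46427776, -0.77275747]), 'wrist_torque': array([-0.03593354, -0.017855  , -0.01772365]), 'grasp_force': 0.0, 'grip_width': 0.08720785582235556}
```

View pics/scene0.png

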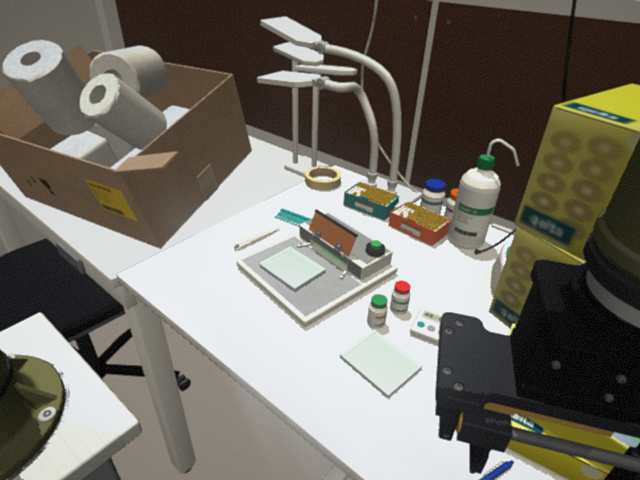

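View pics/top0.png

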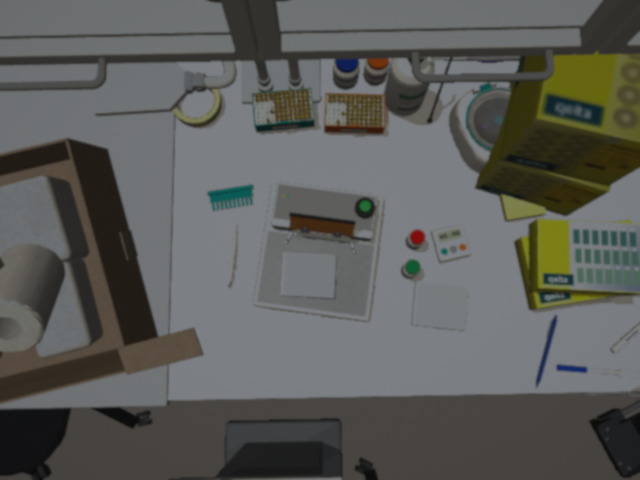

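The scene picture shows the scanner centred near (315,270), with the shield leaning back behind the bridge, the key at (376,247) and the cassette at (293,267). The top picture shows the base from (272,183) to (371,318), the cassette at (309,275) and the key at (365,207). Next I'll zoom in and segment.

Run:
```python
import cv2,numpy as np
t=cv2.imread("pics/top0.png");s=cv2.imread("pics/scene0.png")
a=cv2.resize(t[175:325,245:395],None,fx=4,fy=4,interpolation=cv2.INTER_CUBIC)
cv2.imwrite("pics/topz.png",a)
b=cv2.resize(s[200:325,230:405],None,fx=4.5,fy=4.5,interpolation=cv2.INTER_CUBIC)
cv2.imwrite("pics/scenez.png",b)
```

```text
(no output)
```

View pics/topz.png

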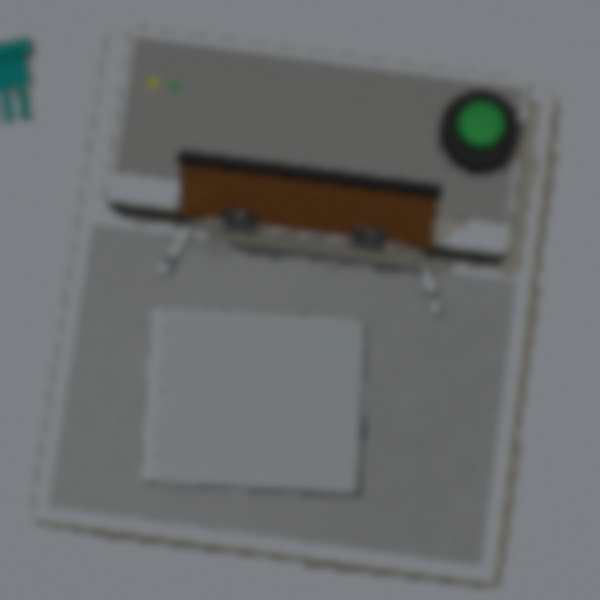

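View pics/scenez.png

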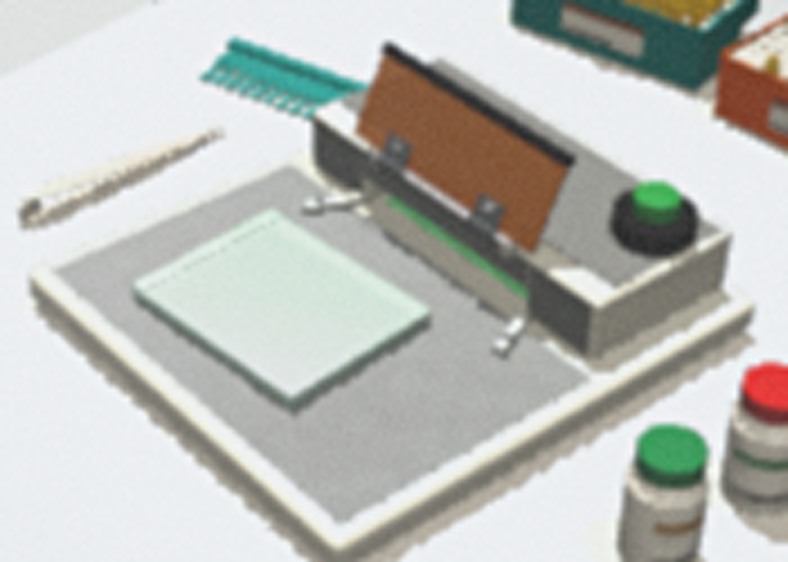

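```bash
cat > h.py <<'E'
import numpy as np
def ray(cal,p,fish=False):
    f=240/np.tan(np.radians(cal["fov_y"]/2));T=np.array(cal["pose"])
    u=(p[0]-cal["cx"])/f;v=(p[1]-cal["cy"])/f
    if fish:
        r=np.hypot(u,v)+1e-12;s=np.sin(r)/r;d=np.array([u*s,-v*s,-np.cos(r)])
    else: d=np.array([u,-v,-1])
    d=T[:3,:3]@d;return T[:3,3],d/np.linalg.norm(d)
def plane(r,z): o,d=r;return o+d*(z-o[2])/d[2]
def tri(*rs):
    A=sum(np.eye(3)-np.outer(d,d) for o,d in rs);b=sum((np.eye(3)-np.outer(d,d))@o for o,d in rs)
    x=np.linalg.solve(A,b);return x,max(np.linalg.norm((np.eye(3)-np.outer(d,d))@(x-o)) for o,d in rs)
E
python3 - <<'E'
from cell import env;from h import *
ct=env.get_calibration("top");cs=env.get_calibration("scene")
P=dict(FL=((35,520),(35,280)),FR=((497,580),(340,545)),BR=((557,95),(752,308)),c1=((152,310),(273,212)),c2=((363,320),(430,318)),c3=((358,492),(293,398)),c4=((143,480),(135,288)),key=((482,122),(657,192)),bl=((180,155),(388,47)),br=((440,188),(573,160)),sL=((165,270),(308,208)),sR=((436,308),(497,350)))
for k,(a,b) in P.items():
    ra=ray(ct,(245+a[0]/4-.4,175+a[1]/4-.4));rb=ray(cs,(230+b[0]/4.5-.4,200+b[1]/4.5-.4))
    x,e=tri(ra,rb);print(k,x.round(4),round(e,4),"top@z20",plane(ra,.020)[:2].round(4),"top@28.5",plane(ra,.0285)[:2].round(4),"sc@28.5",plane(rb,.0285)[:2].round(4),plane(ra,.067)[:2].round(4))
E
```

```text
FL [ 0.4621 -0.0026  0.0172] 0.0007 top@z20 [ 0.4614 -0.0025] top@28.5 [ 0.4607 -0.0035] sc@28.5 [ 0.4535 -0.0149] [ 0.4576 -0.0078]
FR [ 0.4284 -0.2164  0.0232] 0.0011 top@z20 [ 0.4294 -0.2175] top@28.5 [ 0.429  -0.2168] sc@28.5 [ 0.4236 -0.2192] [ 0.4269 -0.214 ]
BR [ 0.66   -0.2525  0.0197] 0.0018 top@z20 [ 0.6611 -0.2539] top@28.5 [ 0.6589 -0.253 ] sc@28.5 [ 0.6481 -0.2565] [ 0.6492 -0.249 ]
c1 [ 0.5577 -0.0584  0.031 ] 0.0003 top@z20 [ 0.5598 -0.0579] top@28.5 [ 0.5583 -0.0584] sc@28.5 [ 0.56   -0.0559] [ 0.552  -0.0609]
c2 [ 0.5515 -0.1573  0.0266] 0.0007 top@z20 [ 0.553  -0.1579] top@28.5 [ 0.5517 -0.1577] sc@28.5 [ 0.549  -0.1583] [ 0.5455 -0.1569]
c3 [ 0.4701 -0.1531  0.0315] 0.0006 top@z20 [ 0.4716 -0.1537] top@28.5 [ 0.4708 -0.1536] sc@28.5 [ 0.472  -0.1503] [ 0.4673 -0.1529]
c4 [ 0.4775 -0.0534  0.0307] 0.0007 top@z20 [ 0.4791 -0.0531] top@28.5 [ 0.4783 -0.0537] sc@28.5 [ 0.4788 -0.0508] [ 0.4746 -0.0564]
key [ 0.634  -0.2123  0.0761] 0.0012 top@z20 [ 0.6484 -0.2173] top@28.5 [ 0.6463 -0.2167] sc@28.5 [ 0.6929 -0.1766] [ 0.637  -0.2139]
bl [ 0.616  -0.0756  0.0997] 0.0006 top@z20 [ 0.6349 -0.0719] top@28.5 [ 0.633  -0.0723] sc@28.5 [0.7072 0.0014] [ 0.6241 -0.0743]
br [ 0.5986 -0.1913  0.1004] 0.0007 top@z20 [ 0.6163 -0.1962] top@28.5 [ 0.6145 -0.1958] sc@28.5 [ 0.6878 -0.1318] [ 0.6062 -0.1937]
sL [ 0.577  -0.0637  0.0258] 0.0012 top@z20 [ 0.5789 -0.0642] top@28.5 [ 0.5774 -0.0647] sc@28.5 [ 0.5732 -0.0655] [ 0.5704 -0.067 ]
sR [ 0.5562 -0.1912  0.0251] 0.0016 top@z20 [ 0.5581 -0.1927] top@28.5 [ 0.5567 -0.1922] sc@28.5 [ 0.5515 -0.1926] [ 0.5504 -0.1903]
```

```bash
cat >> h.py <<'E'
O=np.array([.592,-.1325]);YAW=-8.7
def S(p,o=O,yaw=None):
    a=np.radians(YAW if yaw is None else yaw);c,s=np.cos(a),np.sin(a);d=np.array(p[:2])-o
    return np.array([c*d[0]+s*d[1],-s*d[0]+c*d[1]])
def st(env,tgt=None):
    from scipy.spatial.transform import Rotation as R
    o=env.get_obs();p=o["tool_pos"];Rm=R.from_euler("xyz",o["tool_rot"],degrees=True).as_matrix()
    print("t",round(o["time_s"],2),"scn mm",(1000*S(p)).round(1),"z",round(1000*p[2],1),"rot",o["tool_rot"].round(1),"F",o["force"].round(1),"w",round(o["grip_width"],3))
    if tgt is not None:
        a=np.radians(YAW);c,s=np.cos(a),np.sin(a);w=np.array([O[0]+c*tgt[0]-s*tgt[1],O[1]+s*tgt[0]+c*tgt[1],tgt[2]])
        print("tool shift mm",(1000*Rm.T@(w-p)).round(1))
E
python3 -m jog '[[0,0,0,0,0,0.1176,0],[0,0,0,0,0,0.1176,0],[0,0,0,0,0,0.1176,0],[0,0,0,0,0,0.1176,0],[0,0,0,0,0,0.1176,0],[0,0,0,0,0,0,0],[0,0,0,0,0,0,0]]' 20
python3 -c "
from cell import env;from h import *;st(env,(-.078,.092,.15))"
```

```text
time_s: 0.68
tool_pos: [0.2755, -0.5885, 0.2221]
tool_rot: [-180.0, 0.0, -8.4]
force: [-0.4, -0.6, 0.3]
grip_width: 0.048
grasp_force: 0.0
t 0.68 scn mm [-243.9 -498.6] z 222.1 rot [-180.     0.    -8.4] F [-0.4 -0.6  0.3] w 0.048
tool shift mm [ 168.9 -589.7   72.3]
```

```bash
python3 -m jog '[[0.01,-0.035,0,0,0,0,0],[0.01,-0.035,0,0,0,0,0],[0.01,-0.035,0,0,0,0,0],[0.01,-0.035,0,0,0,0,0],[0.01,-0.035,0,0,0,0,0],[0.01,-0.035,0,0,0,0,0],[0.01,-0.035,0,0,0,0,0],[0.01,-0.035,0,0,0,0,0],[0.01,-0.035,0,0,0,0,0],[0.01,-0.035,0,0,0,0,0],[0.01,-0.035,0,0,0,0,0],[0.01,-0.035,0,0,0,0,0]]' && python3 -m jog '[[0.01,-0.035,0,0,0,0.005,0],[0.01,-0.035,0,0,0,0,0],[0.01,-0.035,0,0,0,0,0],[0.01,-0.035,0,0,0,0,0],[0.009,-0.03,0,0,0,0,0],[0,0,0,0,0,0,0],[0,0,0,0,0,0,0]]'
python3 - <<'E'
from cell import env;from h import *;import cv2
st(env,(-.078,.092,.06))
cv2.imwrite("pics/w1.png",env.read_camera("wrist"))
c=env.get_calibration("wrist");print(c)
E
```

```text
time_s: 1.68
tool_pos: [0.4574, -0.1897, 0.2227]
tool_rot: [180.0, -0.0, -8.4]
force: [-0.4, -0.8, -0.2]
grip_width: 0.0001
grasp_force: 0.0
time_s: 2.27
tool_pos: [0.5318, -0.0286, 0.2224]
tool_rot: [-180.0, 0.0, -8.5]
force: [-0.2, -1.0, -0.3]
grip_width: 0.0004
grasp_force: 0.0
t 2.27 scn mm [-75.2  93.6] z 222.4 rot [-180.     0.    -8.5] F [-0.2 -1.  -0.3] w 0.0
tool shift mm [ -2.8   1.7 162.4]
{'fov_y': 65.70646984690485, 'cx': 319.6026983870381, 'cy': 241.34756427146465, 'pose': array([[-1.51493441e-01,  9.43296949e-01,  2.95365204e-01,
         6.12873073e-01],
       [-9.88458259e-01, -1.44597069e-01, -4.51880197e-02,
        -4.47628660e-02],
       [ 8.32218024e-05, -2.98801864e-01,  9.54315168e-01,
         3.85170246e-01],
       [ 0.00000000e+00,  0.00000000e+00,  0.00000000e+00,
         1.00000000e+00]])}
```

View pics/w1.png

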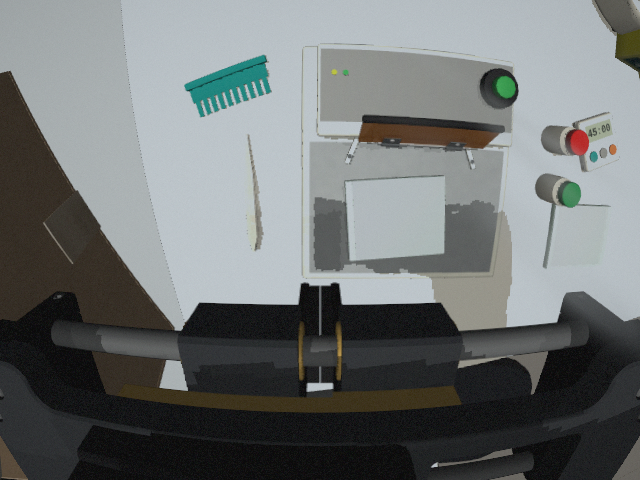

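The wrist view shows the cassette corners at about (345,180), (444,177), (445,255) and (352,261). The table front corners are at (302,278) and (494,275), the key is at (505,88), and the bead runs from (363,118) to (504,128). I'll check these points against the earlier fix.

Run:
```python
from cell import env;from h import *
c=env.get_calibration("wrist");ct=env.get_calibration("top")
for k,p,z in [("c1",(345,180),.0285),("c2",(444,176),.0285),("c3",(445,256),.0285),("c4",(352,261),.0285),("FL",(302,278),.02),("FR",(494,275),.02),("BL",(303,46),.02),("key",(505,88),.074),("beadL",(363,118),.1),("beadR",(504,128),.1),("stripL",(348,162),.025),("stripR",(473,167),.025),("BrTopFL",(319,133),.052),("BrTopFR",(512,146),.052)]:
    w=plane(ray(c,p,True),z);print(k,w[:2].round(4),(1000*S(w)).round(1))
for n,a,p in[("key",(482,122),(505,88)),("bl",(180,155),(363,118)),("br",(440,188),(504,128))]:
    print(n,tri(ray(ct,(245+a[0]/4-.4,175+a[1]/4-.4)),ray(c,p,True)))
```

```text
c1 [ 0.5601 -0.0615] [-42.2  65.3]
c2 [ 0.5513 -0.161 ] [-36.  -34.4]
c3 [ 0.4663 -0.1568] [-120.6  -43. ]
c4 [ 0.4766 -0.0575] [-125.5   56.6]
FL [ 0.4622 -0.0027] [-147.9  108.7]
FR [ 0.4293 -0.2198] [-147.6 -110.9]
BL [ 0.697  -0.0415] [ 90.  105.8]
key [ 0.633  -0.2149] [ 53.  -75.2]
beadL [ 0.6163 -0.0785] [15.9 57. ]
beadR [ 0.598  -0.1956] [ 15.5 -61.5]
stripL [ 0.5767 -0.0671] [-25.   62.4]
stripR [ 0.5565 -0.1951] [-25.7 -67.3]
BrTopFL [ 0.609  -0.0437] [ 3.4 90.4]
BrTopFR [ 0.5774 -0.2285] [  0.1 -97.1]
key (array([ 0.63342754, -0.21279375,  0.07849655]), np.float64(0.0008061943664536282))
bl (array([ 0.61569258, -0.0771179 ,  0.10582067]), np.float64(0.0009310537944169287))
br (array([ 0.59802653, -0.19168255,  0.10693658]), np.float64(0.00043451621325415465))
```

```bash
sed -i 's/^O=.*/O=np.array([.5923,-.1341]);YAW=-8.7/' h.py
cat >> h.py <<'E'
def cassette(env,cam="wrist",save=None):
    import cv2
    c=env.get_calibration(cam);im=env.read_camera(cam)
    if save: cv2.imwrite(save,im)
    b,g,r=[im[...,i].astype(int) for i in range(3)]
    m=((g-r>6)&(g>130)).astype(np.uint8) if cam=="wrist" else None
    m=cv2.morphologyEx(m,cv2.MORPH_OPEN,np.ones((5,5),np.uint8))
    cs,_=cv2.findContours(m,cv2.RETR_EXTERNAL,cv2.CHAIN_APPROX_NONE)
    for k in cs:
        if cv2.contourArea(k)<800: continue
        q=np.array([1000*S(plane(ray(c,p[0],cam=="wrist"),.0285)) for p in k],np.float32)
        rc=cv2.minAreaRect(q)
        if abs(rc[0][0])<300 and abs(rc[0][1])<100: print("rect",np.round(rc[0],1),np.round(rc[1],1),round(rc[2],1), "corners",cv2.boxPoints(rc).round(0).tolist())
E
python3 - <<'E'
from cell import env;from h import *;import cv2
im=cv2.imread("pics/w1.png")
for n,p in[("cas",(400,220)),("tab",(480,190)),("shade",(330,220)),("white",(306,200)),("bench",(280,200)),("cas2",(360,200)),("spare",(585,230))]:print(n,im[p[1],p[0]])
cassette(env)
st(env,(-.078,.094,.06))
E
```

```text
cas [186 185 176]
tab [150 150 147]
shade [88 90 87]
white [204 199 190]
bench [201 196 187]
cas2 [188 186 176]
spare [188 187 179]
rect [-79.8   9. ] [82.3 86.3] 4.3 corners [[-124.0, 49.0], [-118.0, -37.0], [-36.0, -31.0], [-42.0, 55.0]]
t 2.37 scn mm [-75.8  91.7] z 222.3 rot [179.9   0.   -8.8] F [ 0.3 -0.2 -0.1] w 0.0
tool shift mm [ -2.1  -2.5 162.3]
```

```bash
sed -i 's/(g-r>6)&(g>130)/(g>167)/' h.py
python3 - <<'E'
from cell import env;from h import *
for i in range(4):
    cassette(env);st(env,(-.078,.094,.06))
E
```

```text
rect [-80.4  16.2] [ 81.2 100.7] 4.4 corners [[-125.0, 63.0], [-117.0, -37.0], [-36.0, -31.0], [-44.0, 69.0]]
rect [-33.5  32.4] [417.9 829.8] 2.7 corners [[-262.0, 437.0], [-223.0, -392.0], [195.0, -372.0], [156.0, 457.0]]
t 2.42 scn mm [-75.8  91.1] z 222.3 rot [179.9   0.   -8.9] F [ 0.1 -0.3 -1.1] w 0.0
tool shift mm [ -2.1  -3.1 162.3]
rect [-80.3  16.4] [ 81.4 100.1] 4.2 corners [[-125.0, 63.0], [-117.0, -37.0], [-36.0, -31.0], [-43.0, 69.0]]
rect [-33.5  36.2] [417.9 837.3] 2.5 corners [[-261.0, 445.0], [-224.0, -391.0], [194.0, -373.0], [157.0, 464.0]]
t 2.47 scn mm [-75.8  90.9] z 222.4 rot [179.9   0.   -9. ] F [-0.1 -0.1 -0.7] w 0.0
tool shift mm [ -2.1  -3.2 162.4]
rect [-80.3  16.2] [ 81.3 100.4] 4.4 corners [[-125.0, 63.0], [-117.0, -37.0], [-36.0, -31.0], [-44.0, 69.0]]
rect [-33.3  33.4] [417.4 832.5] 2.4 corners [[-260.0, 440.0], [-224.0, -391.0], [193.0, -374.0], [158.0, 458.0]]
t 2.52 scn mm [-75.8  91. ] z 222.4 rot [180.   0.  -9.] F [0.5 0.5 0.1] w 0.0
tool shift mm [ -2.2  -3.1 162.4]
rect [-80.4  16.4] [ 81.1 100.1] 4.1 corners [[-124.0, 63.0], [-117.0, -36.0], [-36.0, -31.0], [-44.0, 69.0]]
rect [-33.2  33.4] [417.4 832.3] 2.4 corners [[-259.0, 440.0], [-224.0, -391.0], [193.0, -374.0], [158.0, 458.0]]
t 2.57 scn mm [-75.7  91.2] z 222.5 rot [180.   0.  -9.] F [ 0.2 -0.7  0.2] w 0.0
tool shift mm [ -2.3  -2.9 162.5]
```

```bash
python3 -m jog '[[0.001,-0.003,0.035,0,0,0,0],[0.001,-0.002,0.035,0,0,0,0],[0,0,0.035,0,0,0,0],[0,0,0.035,0,0,0,0],[0,0,0.022,0,0,0,0],[0,0,0,0,0,0,0],[0,0,0,0,0,0,0],[0,0,0,0,0,0,0]]'
python3 -c "
from cell import env;from h import *;st(env,(-.078,.094,.024))"
```

```text
time_s: 3.23
tool_pos: [0.5356, -0.0268, 0.0623]
tool_rot: [-180.0, -0.2, -8.9]
force: [-0.1, -0.5, -0.1]
grip_width: 0.0008
grasp_force: 0.0
t 3.23 scn mm [-72.2  97.5] z 62.3 rot [-180.    -0.2   -8.9] F [-0.1 -0.5 -0.1] w 0.001
tool shift mm [-5.8  3.5 38.3]
```

```bash
python3 -m jog '[[-0.004,0,0.02,0,0,0,0],[0,0,0.015,0,0,0,0],[0,0,0.003,0,0,0,0],[0,0,0,0,0,0,0],[0,0,0,0,0,0,0],[0,0.004,0,0,0,0,0],[0,0.004,0,0,0,0,0],[0,0,0,0,0,0,0],[0,0,0,0,0,0,0]]'
python3 -c "
from cell import env;from h import *;st(env,(-.078,.065,.024));cassette(env)"
```

```text
time_s: 3.98
tool_pos: [0.5294, -0.0343, 0.0231]
tool_rot: [180.0, -0.1, -9.0]
force: [0.1, -0.7, -0.6]
grip_width: 0.0005
grasp_force: 0.0
t 3.98 scn mm [-77.2  89.1] z 23.1 rot [ 1.8e+02 -1.0e-01 -9.0e+00] F [ 0.1 -0.7 -0.6] w 0.0
tool shift mm [-0.7 24.1 -0.9]
rect [-67.9  17.1] [ 56.2 100.5] 4.3 corners [[-100.0, 65.0], [-92.0, -35.0], [-36.0, -31.0], [-44.0, 69.0]]
rect [-66.2 -99.8] [80.5 26.4] 21.5 corners [[-109.0, -102.0], [-99.0, -127.0], [-24.0, -97.0], [-34.0, -73.0]]
rect [31.5 72.2] [51.2 61.7] 89.7 corners [[1.0, 47.0], [62.0, 46.0], [62.0, 98.0], [1.0, 98.0]]
rect [ 7.1 97. ] [ 25.7 111.9] 89.7 corners [[-49.0, 84.0], [63.0, 84.0], [63.0, 110.0], [-49.0, 110.0]]
```

```bash
python3 -m jog '[[0,0.003,0,0,0,0,0],[0,0.003,0,0,0,0,0],[0,0.003,0,0,0,0,0],[0,0.003,0,0,0,0,0],[0,0.003,0,0,0,0,0],[0,0.003,0,0,0,0,0],[0,0.002,0,0,0,0,0],[0,0,0,0,0,0,0],[0,0,0,0,0,0,0]]'
python3 -c "
from cell import env;from h import *;st(env,(-.078,.065,.024));cassette(env,save='pics/w2.png')"
```

```text
time_s: 4.78
tool_pos: [0.526, -0.0536, 0.0225]
tool_rot: [180.0, 0.0, -8.9]
force: [-0.2, 0.4, 0.6]
grip_width: 0.0009
grasp_force: 0.0
t 4.78 scn mm [-77.7  69.5] z 22.5 rot [180.    0.   -8.9] F [-0.2  0.4  0.6] w 0.001
tool shift mm [-0.2  4.5 -1.5]
rect [-67.9   7.5] [ 53.3 100.7] 2.6 corners [[-97.0, 57.0], [-92.0, -44.0], [-39.0, -42.0], [-44.0, 59.0]]
```

```bash
python3 -m jog '[[0,0.002,0,0,0,0,0],[0,0.002,0,0,0,0,0],[0,0.002,0,0,0,0,0],[0,0.001,0,0,0,0,0],[0,0,0,0,0,0,0],[0,0,0,0,0,0,0]]'
python3 -c "
from cell import env;from h import *;st(env,(-.078,.065,.024));cassette(env)"
```

```text
time_s: 5.33
tool_pos: [0.5249, -0.0605, 0.0225]
tool_rot: [180.0, 0.0, -8.9]
force: [0.5, 0.0, -0.8]
grip_width: 0.0005
grasp_force: 0.0
t 5.33 scn mm [-77.8  62.5] z 22.5 rot [180.    0.   -8.9] F [ 0.5  0.  -0.8] w 0.001
tool shift mm [-0.2 -2.5 -1.5]
rect [-67.6   1. ] [ 50.8 101.2] 0.6 corners [[-94.0, 51.0], [-92.0, -50.0], [-42.0, -49.0], [-43.0, 52.0]]
```

```bash
python3 -m jog '[[0,-0.01,0,0,0,0,0],[0,0,-0.03,0,0,0,0],[0,0,-0.02,0,0,0,0],[0,0,0,0,0,0,0.06],[-0.036,0.036,0,0,0,0,0.06],[-0.036,0.036,0,0,0,0,0.06],[0,0,0,0,0,0,0.06],[0,0,0,0,0,0,0.06],[0,0,0,0,0,0,0.06]]'
python3 -c "
from cell import env;from h import *;cassette(env);st(env,(-.150,.0,.024))"
```

```text
time_s: 6.13
tool_pos: [0.4596, -0.0991, 0.0726]
tool_rot: [-180.0, -0.0, -8.9]
force: [-0.1, 0.1, 0.6]
grip_width: 0.0327
grasp_force: 0.0
rect [-221.9   13.6] [78.9 27.2] 89.8 corners [[-236.0, -26.0], [-208.0, -26.0], [-208.0, 53.0], [-235.0, 53.0]]
rect [-174.4   13. ] [42.8 14.3] 89.8 corners [[-182.0, -8.0], [-167.0, -8.0], [-167.0, 34.0], [-182.0, 34.0]]
rect [-82.9   0.8] [ 81.2 100.6] 1.3 corners [[-125.0, 50.0], [-122.0, -50.0], [-41.0, -49.0], [-43.0, 52.0]]
t 6.18 scn mm [-136.1   15.2] z 72.7 rot [-1.8e+02 -1.0e-01 -8.8e+00] F [-0.3 -0.  -0.1] w 0.036
tool shift mm [-14.   15.2  48.7]
```

```bash
python3 -m jog '[[-0.007,0.007,0,0,0,0,0.06],[-0.007,0.007,0,0,0,0,0.06],[0,0,0,0,0,0,0.06],[0,0,0.02,0,0,0,0.06],[0,0,0.02,0,0,0,0.06],[0,0,0.008,0,0,0,0.06],[0,0,0,0,0,0,0.06],[0,0,0,0,0,0,0.06]]'
python3 -c "
from cell import env;from h import *;st(env,(-.134,.0,.024))"
```

```text
time_s: 6.85
tool_pos: [0.443, -0.111, 0.0245]
tool_rot: [-180.0, 0.0, -8.9]
force: [0.3, -0.3, -0.6]
grip_width: 0.06
grasp_force: 0.0
t 6.85 scn mm [-151.     0.3] z 24.5 rot [-180.     0.    -8.9] F [ 0.3 -0.3 -0.6] w 0.06
tool shift mm [17.   0.2  0.5]
```

```bash
python3 -m jog '[[0.005,0,0,0,0,0,0.06],[0.003,0,0,0,0,0,0.06],[0.003,0,0,0,0,0,0.06],[0.003,0,0,0,0,0,0.06],[0.004,0,0,0,0,0,0.06],[0.005,0,0,0,0,0,0.06],[0.005,0,0,0,0,0,0.06],[0.005,0,0,0,0,0,0.06],[0.005,0,0,0,0,0,0.06],[0.003,0,0,0,0,0,0.06],[0,0,0,0,0,0,0.06],[0,0,0,0,0,0,0.06]]'
python3 -c "
from cell import env;from h import *;cassette(env,save='pics/w3.png');st(env,(-.0385,.0,.024))"
```

```text
time_s: 7.85
tool_pos: [0.484, -0.1175, 0.0245]
tool_rot: [-180.0, -0.0, -8.9]
force: [0.4, 0.7, 0.5]
grip_width: 0.06
grasp_force: 0.0
rect [-157.2    2.9] [ 30.2 106. ] 6.5 corners [[-178.0, 54.0], [-166.0, -52.0], [-136.0, -48.0], [-148.0, 57.0]]
rect [-56.3  47.5] [ 6.  81.4] 89.8 corners [[-97.0, 45.0], [-16.0, 44.0], [-16.0, 50.0], [-97.0, 51.0]]
rect [-56.2  -3.2] [94.3 81.5] 89.8 corners [[-97.0, -50.0], [-16.0, -51.0], [-15.0, 44.0], [-97.0, 44.0]]
t 7.9 scn mm [-109.8    0. ] z 24.5 rot [-180.    -0.    -8.9] F [-0.1 -0.1  0.2] w 0.06
tool shift mm [71.3 -0.2  0.5]
```

View pics/w3.png

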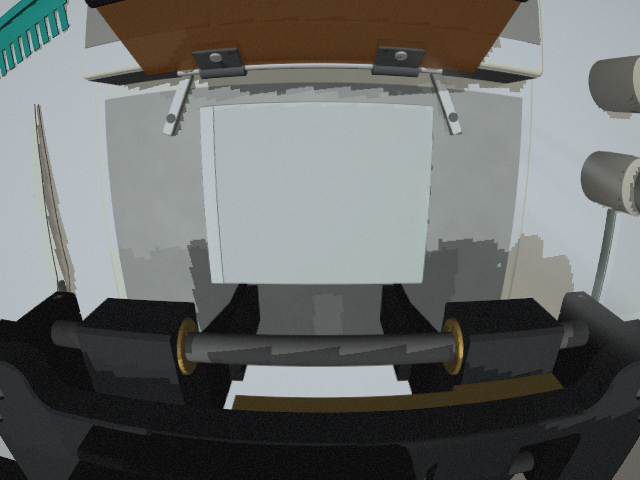

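The view shows the cassette square between the lead-in strips, with edges at columns 202 and 434 and strip tips near 170 and 455. I'll carry on pushing.

```bash
python3 -m jog '[[0.003,0,0,0,0,0,0.06],[0.004,0,0,0,0,0,0.06],[0.004,0,0,0,0,0,0.06],[0.004,0,0,0,0,0,0.06],[0.004,0,0,0,0,0,0.06],[0.004,0,0,0,0,0,0.06],[0.002,0,0,0,0,0,0.06],[0,0,0,0,0,0,0.06]]'
python3 -c "
from cell import env;from h import *;cassette(env);st(env,(-.042,.0,.024))"
python3 -m jog '[[0.003,0,0,0,0,0,0.06],[0.004,0,0,0,0,0,0.06],[0.004,0,0,0,0,0,0.06],[0.004,0,0,0,0,0,0.06],[0.004,0,0,0,0,0,0.06],[0.004,0,0,0,0,0,0.06],[0.002,0,0,0,0,0,0.06],[0,0,0,0,0,0,0.06]]'
python3 -c "
from cell import env;from h import *;cassette(env);st(env,(-.042,.0,.024))"
```

```text
time_s: 8.57
tool_pos: [0.5092, -0.1214, 0.0246]
tool_rot: [-180.0, -0.0, -8.9]
force: [0.3, 0.1, 0.3]
grip_width: 0.0598
grasp_force: 0.0
rect [-135.1    2.4] [ 23.9 106.1] 6.3 corners [[-153.0, 54.0], [-141.0, -52.0], [-117.0, -49.0], [-129.0, 56.0]]
rect [-6.1 13.2] [404.2 199.8] 89.8 corners [[-107.0, -188.0], [93.0, -189.0], [95.0, 215.0], [-105.0, 216.0]]
t 8.62 scn mm [-84.4  -0.1] z 24.6 rot [-180.    -0.    -8.9] F [0.6 0.2 0.5] w 0.06
tool shift mm [42.4 -0.2  0.6]
time_s: 9.28
tool_pos: [0.5338, -0.1253, 0.0246]
tool_rot: [-180.0, -0.0, -8.9]
force: [0.3, -0.4, 0.1]
grip_width: 0.0606
grasp_force: 0.0
rect [-108.7    2.2] [ 26.3 105.5] 6.5 corners [[-128.0, 53.0], [-116.0, -52.0], [-90.0, -49.0], [-102.0, 56.0]]
rect [ 67.1 -99.2] [26.8 26.9] 14.3 corners [[51.0, -90.0], [57.0, -116.0], [83.0, -109.0], [77.0, -83.0]]
rect [24.6 11.1] [199.  414.8] 1.6 corners [[-81.0, 216.0], [-69.0, -199.0], [130.0, -193.0], [118.0, 221.0]]
t 9.33 scn mm [-59.4  -0.2] z 24.6 rot [-180.    -0.    -8.9] F [ 0.3 -0.5 -0.1] w 0.06
tool shift mm [17.4 -0.2  0.6]
```

```bash
python3 -m jog '[[0.003,0,0,0,0,0,0.06],[0.003,0,0,0,0,0,0.06],[0.003,0,0,0,0,0,0.06],[0.003,0,0,0,0,0,0.06],[0,0,0,0,0,0,0.06],[0,0,0,0,0,0,0.06]]'
python3 -m jog '[[0.001,0,0,0,0,0,0.06],[0.001,0,0,0,0,0,0.06],[0,0,0,0,0,0,0.06]]'
python3 -c "
from cell import env;from h import *;st(env,(-.042,.0,.024))"
python3 -m jog '[[0.001,0,0,0,0,0,0.06],[0,0,0,0,0,0,0.06]]'
python3 -m jog '[[0.001,0,0,0,0,0,0.06],[0,0,0,0,0,0,0.06]]'
python3 -c "
from cell import env;from h import *;cassette(env,save='pics/w4.png');st(env,(-.042,.0,.024))"
```

```text
time_s: 9.83
tool_pos: [0.5453, -0.1271, 0.0246]
tool_rot: [-180.0, -0.0, -8.9]
force: [-0.0, 0.7, 0.4]
grip_width: 0.0601
grasp_force: 0.0
time_s: 10.08
tool_pos: [0.5469, -0.1274, 0.0246]
tool_rot: [180.0, 0.0, -8.9]
force: [0.1, -0.0, 0.9]
grip_width: 0.0599
grasp_force: 0.1
t 10.08 scn mm [-45.9  -0.3] z 24.6 rot [180.    0.   -8.9] F [ 0.1 -0.   0.9] w 0.06
tool shift mm [ 3.9 -0.3  0.6]
time_s: 10.25
tool_pos: [0.5479, -0.1276, 0.0245]
tool_rot: [180.0, -0.0, -8.9]
force: [-0.3, 0.2, 0.3]
grip_width: 0.0604
grasp_force: 0.2
time_s: 10.42
tool_pos: [0.549, -0.1278, 0.0245]
tool_rot: [180.0, -0.0, -8.9]
force: [0.2, 1.1, -0.8]
grip_width: 0.0602
grasp_force: 0.2
rect [-93.1   2.1] [ 26.6 105.5] 6.5 corners [[-112.0, 53.0], [-100.0, -52.0], [-74.0, -49.0], [-86.0, 56.0]]
rect [-23.7  -0.1] [101.   17.5] 89.8 corners [[-33.0, -51.0], [-15.0, -51.0], [-15.0, 50.0], [-32.0, 50.0]]
rect [40.1  7.2] [198.9 422. ] 1.6 corners [[-65.0, 215.0], [-54.0, -206.0], [145.0, -201.0], [134.0, 221.0]]
t 10.47 scn mm [-43.8  -0.3] z 24.5 rot [180.   -0.   -8.9] F [-0.2  0.2 -0.2] w 0.06
tool shift mm [ 1.8 -0.3  0.5]
```

View pics/w4.png

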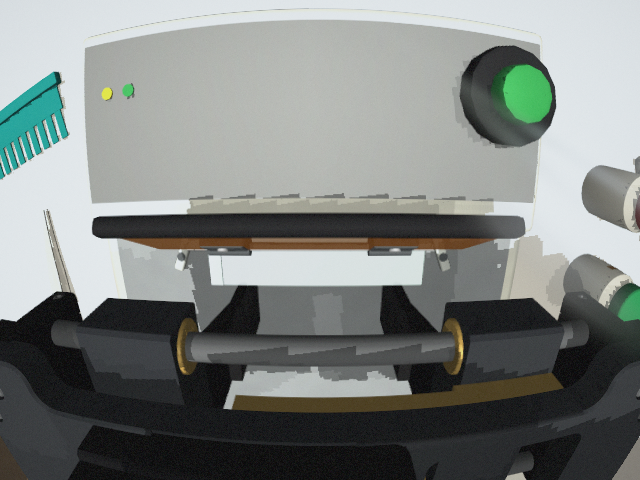

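The cassette is under the bridge and square, with about 33 mm still showing (rows 250–285). No stop force yet, so I'll keep going in 1 mm steps.

```bash
for i in 1 ; do python3 -m jog '[[0.001,0,0,0,0,0,0.06],[0,0,0,0,0,0,0.06],[0.001,0,0,0,0,0,0.06],[0,0,0,0,0,0,0.06]]'; done
python3 -m jog '[[0.0007,0,0,0,0,0,0.06],[0,0,0,0,0,0,0.06]]'
python3 -m jog '[[0.0007,0,0,0,0,0,0.06],[0,0,0,0,0,0,0.06]]'
python3 -c "
from cell import env;from h import *;cassette(env);st(env,(-.042,.0,.024))"
```

```text
time_s: 10.8
tool_pos: [0.5511, -0.1281, 0.0246]
tool_rot: [180.0, -0.0, -8.9]
force: [-0.2, -0.3, -0.4]
grip_width: 0.06
grasp_force: 0.2
time_s: 10.97
tool_pos: [0.5517, -0.1282, 0.0246]
tool_rot: [180.0, -0.0, -8.9]
force: [0.4, -0.3, -0.1]
grip_width: 0.0599
grasp_force: 0.2
time_s: 11.13
tool_pos: [0.5524, -0.1282, 0.0245]
tool_rot: [180.0, -0.0, -8.9]
force: [-0.3, 0.3, 0.7]
grip_width: 0.0605
grasp_force: 0.2
rect [-89.7   2.1] [ 26.7 105.5] 6.5 corners [[-109.0, 53.0], [-97.0, -52.0], [-71.0, -49.0], [-82.0, 56.0]]
rect [-22.5   0. ] [ 13.4 101. ] 0.1 corners [[-29.0, 50.0], [-29.0, -50.0], [-16.0, -50.0], [-16.0, 50.0]]
rect [44.3  6.6] [198.8 424.2] 1.9 corners [[-62.0, 215.0], [-48.0, -209.0], [151.0, -202.0], [137.0, 222.0]]
t 11.18 scn mm [-40.4  -0.3] z 24.5 rot [180.   -0.   -8.9] F [-0.9  0.1 -0.1] w 0.06
tool shift mm [-1.7 -0.3  0.5]
```

```bash
python3 -m jog '[[0.0007,0,0,0,0,0,0.06],[0,0,0,0,0,0,0.06]]' | grep force
python3 -m jog '[[0.0007,0,0,0,0,0,0.06],[0,0,0,0,0,0,0.06]]'| grep force
python3 -m jog '[[0.0005,0,0,0,0,0,0.06],[0,0,0,0,0,0,0.06]]'| grep force
python3 -c "
from cell import env;from h import *;cassette(env);st(env,(-.042,.0,.024))"
```

```text
force: [-1.4, 0.4, 0.2]
grasp_force: 0.9
force: [-5.3, 0.5, 3.5]
grasp_force: 2.2
force: [-6.1, 0.9, 3.9]
grasp_force: 2.9
rect [-89.2   2.1] [ 27.  105.5] 6.4 corners [[-109.0, 53.0], [-97.0, -52.0], [-70.0, -49.0], [-82.0, 56.0]]
rect [-22.4   0. ] [100.9  13.1] 89.8 corners [[-29.0, -50.0], [-16.0, -50.0], [-16.0, 50.0], [-29.0, 50.0]]
rect [44.5  6.4] [198.1 424. ] 1.8 corners [[-61.0, 215.0], [-48.0, -209.0], [150.0, -202.0], [137.0, 221.0]]
t 11.73 scn mm [-40.   -0.3] z 24.3 rot [180.    0.2  -8.9] F [-5.5  0.8  5. ] w 0.06
tool shift mm [-2.  -0.3  0.3]
```

Home: the stop force is 6 N and the far edge measures square. I'll back off, rise, shut the fingers and go behind the shield.

```bash
python3 -m jog '[[-0.003,0,0,0,0,0,0.06],[-0.01,0,0,0,0,0,0.06],[-0.01,0,0,0,0,0,0.06],[0,0,-0.03,0,0,0,0],[0,0,-0.03,0,0,0,0],[0,0,-0.03,0,0,0,0],[0,0,-0.03,0,0,0,0],[0,0,0,0,0,0,0],[0,0,0,0,0,0,0],[0,0,0,0,0,0,0]]'
python3 -c "
from cell import env;from h import *;cassette(env,save='pics/w5.png');st(env,(.042,.0,.150))"
```

```text
time_s: 12.57
tool_pos: [0.5306, -0.125, 0.144]
tool_rot: [180.0, 0.0, -8.9]
force: [-0.1, 0.4, 0.5]
grip_width: 0.0217
grasp_force: 0.0
rect [-206.    -1.7] [77.8 36.8] 89.8 corners [[-225.0, -40.0], [-188.0, -41.0], [-187.0, 37.0], [-224.0, 37.0]]
rect [-23.8   0.6] [ 31.2 101.4] 0.4 corners [[-40.0, 51.0], [-39.0, -50.0], [-8.0, -50.0], [-9.0, 51.0]]
rect [  4.3 -24.7] [728.  334.5] 87.3 corners [[-180.0, -380.0], [154.0, -396.0], [189.0, 331.0], [-145.0, 347.0]]
t 12.62 scn mm [-62.8  -0.3] z 143.3 rot [ 1.8e+02  1.0e-01 -8.9e+00] F [-0.  -0.4 -0.9] w 0.017
tool shift mm [104.8  -0.6  -6.9]
```

View pics/w5.png

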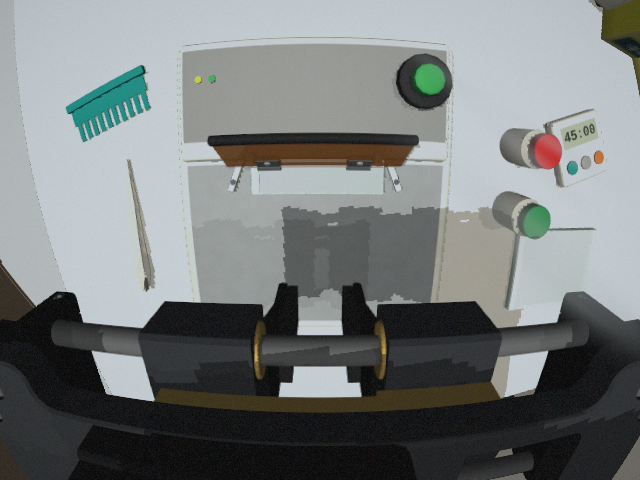

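Run:
```python
from cell import env;from h import *
c=env.get_calibration("wrist");print(np.round(c["pose"][:3,3],3))
for k,p,z in [("rearL",(252,193),.0285),("rearR",(384,194),.0285),("stripL",(233,190),.025),("stripR",(398,190),.025),("FL",(195,301),.02),("brFL",(183,159),.052),("brFR",(446,161),.052),("key",(429,79),.076),("beadL",(210,141),.103),("beadR",(418,141),.103)]:
    w=plane(ray(c,p,True),z);print(k,(1000*S(w)).round(1))
cassette(env);st(env)
```

```text
[ 0.612 -0.139  0.306]
rearL [-28.3  49.8]
rearR [-29.5 -51.1]
stripL [-26.2  65.5]
stripR [-26.8 -62.7]
FL [-125.4  109.9]
brFL [ 1.9 95.2]
brFR [ -0.6 -91.4]
key [ 53.3 -70.3]
beadL [14.8 58.8]
beadR [ 14.1 -56.4]
rect [-206.1   -1.1] [66.9 36.6] 89.8 corners [[-224.0, -34.0], [-188.0, -35.0], [-188.0, 32.0], [-224.0, 32.0]]
rect [-18.5   0.4] [ 19.5 100.8] 0.2 corners [[-28.0, 51.0], [-28.0, -50.0], [-9.0, -50.0], [-9.0, 51.0]]
rect [  3.5 -24.3] [726.2 333.2] 87.3 corners [[-180.0, -379.0], [153.0, -395.0], [187.0, 331.0], [-146.0, 346.0]]
t 12.67 scn mm [-62.9  -0.2] z 143.0 rot [-1.8e+02  1.0e-01 -8.9e+00] F [ 0.3 -0.2 -0.1] w 0.014
```

The rear edge lies at x≈-29 and level, so the cassette is home. The shield bead is at x≈+14. Now I'll go over and behind it.

```bash
python3 -m jog '[[0.03,0,-0.005,0,0,0,0],[0.03,0,0,0,0,0,0],[0.03,0,0,0,0,0,0],[0.015,0,0,0,0,0,0],[0,0,0,0,0,0,0],[0,0,0,0,0,0,0],[0,0,0,0,0,0,0]]'
python3 -c "
from cell import env;from h import *;st(env,(.042,.0,.081))"
```

```text
time_s: 13.25
tool_pos: [0.6336, -0.1408, 0.1481]
tool_rot: [-180.0, 0.2, -8.9]
force: [0.3, -0.2, -0.6]
grip_width: 0.0008
grasp_force: 0.0
t 13.25 scn mm [41.9 -0.4] z 148.1 rot [-180.     0.2   -8.9] F [ 0.3 -0.2 -0.6] w 0.001
tool shift mm [ 0.3 -0.3 67.1]
```

```bash
python3 -m jog '[[0,0,0.03,0,0,0,0],[0,0,0.025,0,0,0,0],[0,0,0.012,0,0,0,0],[0,0,0,0,0,0,0],[-0.006,0,0,0,0,0,0],[-0.006,0,0,0,0,0,0],[-0.006,0,0,0,0,0,0],[-0.006,0,0,0,0,0,0],[-0.006,0,0,0,0,0,0],[-0.006,0,0,0,0,0,0],[0,0,0,0,0,0,0]]'
python3 -m jog '[[-0.006,0,0,0,0,0,0],[-0.006,0,0,0,0,0,0],[-0.006,0,0,0,0,0,0],[-0.006,0,0,0,0,0,0],[-0.006,0,0,0,0,0,0],[-0.006,0,0,0,0,0,0],[-0.006,0,0,0,0,0,0],[-0.005,0,0,0,0,0,0],[0,0,0,0,0,0,0],[0,0,0,0,0,0,0]]'
python3 -c "
from cell import env;from h import *;cassette(env,save='pics/w6.png');st(env,(-.041,.0,.081))"
```

```text
time_s: 14.17
tool_pos: [0.5983, -0.1356, 0.083]
tool_rot: [180.0, 0.0, -8.9]
force: [0.6, 0.9, -0.1]
grip_width: 0.0003
grasp_force: 0.0
time_s: 15.0
tool_pos: [0.5527, -0.1284, 0.0826]
tool_rot: [180.0, 0.0, -8.9]
force: [0.3, 1.1, 0.7]
grip_width: 0.0003
grasp_force: 0.0
rect [34.7 -1.9] [592.  268.7] 89.8 corners [[-101.0, -297.0], [168.0, -298.0], [170.0, 294.0], [-99.0, 295.0]]
t 15.05 scn mm [-39.6  -0.4] z 82.6 rot [180.   -0.   -8.9] F [ 0.7  0.6 -0.8] w 0.001
tool shift mm [-1.4 -0.4  1.6]
```

View pics/w6.png

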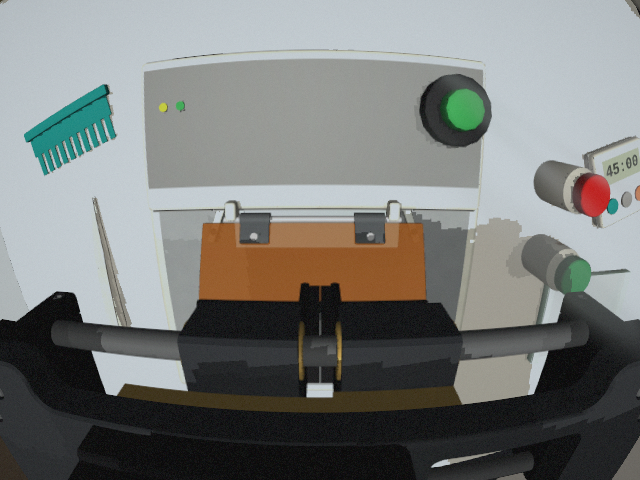

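The shield now slopes forward under the fingertip (amber panel, rows 222–300). I'll press down.

```bash
python3 -m jog '[[0,0,0.006,0,0,0,0],[0,0,0.006,0,0,0,0],[0,0,0.006,0,0,0,0],[0,0,0.006,0,0,0,0],[0,0,0.005,0,0,0,0],[0,0,0.004,0,0,0,0],[0,0,0.004,0,0,0,0],[0,0,0,0,0,0,0],[0,0,0,0,0,0,0]]'
python3 -m jog '[[0,0,0.003,0,0,0,0],[0,0,0.002,0,0,0,0],[0,0,0,0,0,0,0]]' | egrep "pos|force"
python3 -m jog '[[0,0,0.002,0,0,0,0],[0,0,0,0,0,0,0]]' | egrep "pos|force"
python3 -m jog '[[0,0,0.001,0,0,0,0],[0,0,0,0,0,0,0]]' | egrep "pos|force"
```

```text
time_s: 15.8
tool_pos: [0.5529, -0.1283, 0.0452]
tool_rot: [-180.0, 0.0, -8.9]
force: [0.2, -0.4, 0.7]
grip_width: 0.0001
grasp_force: 0.0
tool_pos: [0.5529, -0.1284, 0.0403]
force: [-0.5, 0.6, -0.1]
grasp_force: 0.0
tool_pos: [0.5529, -0.1284, 0.0383]
force: [0.7, 1.1, 0.0]
grasp_force: 0.1
tool_pos: [0.5531, -0.1284, 0.0375]
force: [0.2, -0.8, 0.3]
grasp_force: 0.1
```

```bash
for k in 1; do python3 -m jog '[[0,0,0.001,0,0,0,0],[0,0,0,0,0,0,0]]' | egrep "pos|force"
python3 -m jog '[[0,0,0.001,0,0,0,0],[0,0,0,0,0,0,0]]' | egrep "pos|force"
python3 -m jog '[[0,0,0.001,0,0,0,0],[0,0,0,0,0,0,0]]' | egrep "pos|force"
python3 -m jog '[[0,0,0.001,0,0,0,0],[0,0,0,0,0,0,0]]' | egrep "pos|force"; done
```

```text
tool_pos: [0.5531, -0.1284, 0.0364]
force: [-0.9, 0.8, 0.9]
grasp_force: 0.1
tool_pos: [0.5534, -0.1284, 0.0359]
force: [-0.7, 0.1, 3.3]
grasp_force: 1.3
tool_pos: [0.5536, -0.1285, 0.0355]
force: [-2.2, -0.9, 6.9]
grasp_force: 3.3
tool_pos: [0.5537, -0.1285, 0.0353]
force: [-4.7, 1.3, 11.4]
grasp_force: 5.6
```

Shield is on its stop at 11 N, at the predicted height. I'll hold, rise and go over the key.

```bash
python3 -m jog '[[0,0,0,0,0,0,0],[0,0,0,0,0,0,0],[0,0,0,0,0,0,0],[0,0,-0.01,0,0,0,0],[0,0,-0.03,0,0,0,0],[0,0,-0.03,0,0,0,0],[0,0,-0.03,0,0,0,0],[0,0,0,0,0,0,0],[0,0,0,0,0,0,0],[0,0,0,0,0,0,0]]'
python3 -c "
from cell import env;from h import *
import cv2
env.read_camera('wrist');c=env.get_calibration('wrist');im=env.read_camera('wrist');cv2.imwrite('pics/w7.png',im);t=env.read_camera('top')
h=cv2.cvtColor(im,cv2.COLOR_BGR2HSV);m=cv2.inRange(h,(45,120,60),(75,255,255))
n,l,s,ce=cv2.connectedComponentsWithStats(m)
rt=ray(env.get_calibration('top'),(245+482/4-.4,175+122/4-.4))
for i in range(1,n):
    if s[i,4]>100:
        r=ray(c,ce[i],True);x,e=tri(r,rt);print(s[i],ce[i].round(1),(1000*S(plane(r,.076))).round(1),(1000*S(x)).round(1),x[2],e)
st(env,(.053,-.072,.12))"
```

```text
time_s: 17.88
tool_pos: [0.5527, -0.1284, 0.1332]
tool_rot: [180.0, 0.0, -8.9]
force: [-0.0, 0.5, -0.8]
grip_width: 0.0008
grasp_force: 0.0
[416  95  36  34 893] [433.7 110.9] [ 54.7 -70.2] [ 55.1 -71.9] 0.07079874764882382 0.00019206575537165262
t 18.03 scn mm [-40.6  -0.3] z 132.1 rot [-180.     0.2   -8.9] F [-0.2 -0.1  0.3] w 0.001
tool shift mm [93.9 71.4 11.8]
```

View pics/w7.png

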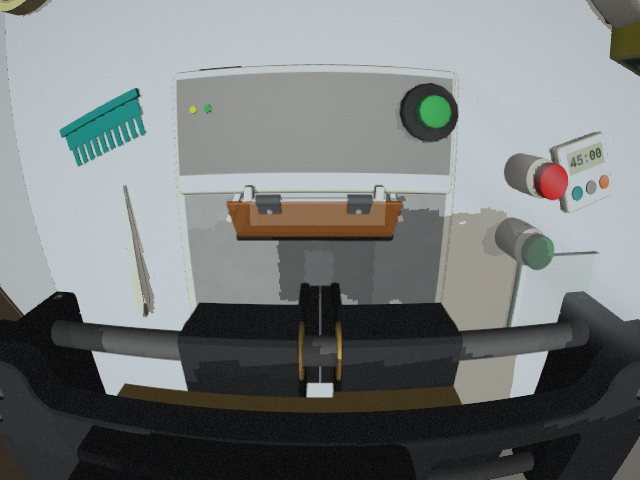

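The shield is down (amber rows 200–240, bead at row 238), and the key is at (434,111), i.e. scanner (54.5,-71), top about 71–76 mm. I'll move over it.

```bash
python3 -m jog '[[0.019,0.0142,0,0,0,0,0],[0.019,0.0142,0,0,0,0,0],[0.019,0.0142,0,0,0,0,0],[0.019,0.0142,0,0,0,0,0],[0.019,0.0142,0,0,0,0,0],[0,0,0,0,0,0,0],[0,0,0.02,0,0,0,0],[0,0,0.02,0,0,0,0],[0,0,0.007,0,0,0,0],[0,0,0,0,0,0,0],[0,0,0,0,0,0,0]]'
python3 -c "
from cell import env;from h import *;st(env,(.0545,-.071,.076))"
```

```text
time_s: 18.95
tool_pos: [0.6355, -0.2127, 0.0861]
tool_rot: [-180.0, 0.1, -8.9]
force: [0.1, 0.4, 1.6]
grip_width: 0.0005
grasp_force: 0.0
t 18.95 scn mm [ 54.6 -71.2] z 86.1 rot [-1.8e+02  1.0e-01 -8.9e+00] F [0.1 0.4 1.6] w 0.001
tool shift mm [-0.1 -0.1 10.1]
```

```bash
python3 -m jog '[[0,0,0.005,0,0,0,0],[0,0,0.003,0,0,0,0],[0,0,0,0,0,0,0]]' | egrep "pos|force"
python3 -m jog '[[0,0,0.003,0,0,0,0],[0,0,0,0,0,0,0]]' | egrep "pos|force"
python3 -m jog '[[0,0,0.002,0,0,0,0],[0,0,0,0,0,0,0]]' | egrep "pos|force"
python3 -m jog '[[0,0,0.002,0,0,0,0],[0,0,0,0,0,0,0]]' | egrep "pos|force"
```

```text
tool_pos: [0.636, -0.2132, 0.0786]
force: [-0.2, -0.5, -0.8]
grasp_force: 0.0
tool_pos: [0.6359, -0.2133, 0.0755]
force: [-0.1, -0.5, -0.0]
grasp_force: 0.0
tool_pos: [0.6361, -0.2133, 0.0735]
force: [0.2, 0.1, 0.8]
grasp_force: 0.5
tool_pos: [0.6363, -0.2133, 0.0717]
force: [0.3, -0.7, 2.5]
grasp_force: 1.0
```

```bash
python3 -m jog '[[0,0,0.002,0,0,0,0],[0,0,0,0,0,0,0]]' | egrep "pos|force"
python3 -m jog '[[0,0,0.0015,0,0,0,0],[0,0,0,0,0,0,0]]' | egrep "pos|force"
python3 -m jog '[[0,0,0.001,0,0,0,0],[0,0,0,0,0,0,0],[0,0,0,0,0,0,0]]' | egrep "pos|force"
```

```text
tool_pos: [0.6363, -0.2133, 0.0697]
force: [0.1, -0.7, 3.0]
grasp_force: 1.6
tool_pos: [0.6363, -0.2133, 0.0686]
force: [-0.2, 0.6, 3.3]
grasp_force: 1.9
tool_pos: [0.6363, -0.2133, 0.0684]
force: [-2.5, 0.5, 8.3]
grasp_force: 4.2
```

The key bottomed out: force passed 4 N after about 5 mm of travel. I'll lift clear and check the final state.

```bash
python3 -m jog '[[0,0,-0.01,0,0,0,0],[0,0,-0.03,0,0,0,0],[0,0,-0.03,0,0,0,0],[-0.03,-0.01,-0.03,0,0,0,0],[-0.03,-0.015,-0.01,0,0,0,0],[-0.03,-0.015,0,0,0,0,0],[-0.03,-0.015,0,0,0,0,0],[0,0,0,0,0,0,0],[0,0,0,0,0,0,0],[0,0,0,0,0,0,0],[0,0,0,0,0,0,0]]'
python3 -c "
from cell import env;from h import *;import cv2
st(env);im=env.read_camera('wrist');s=env.read_camera('scene')
a=cv2.resize(s[200:325,230:405],(560,400),interpolation=cv2.INTER_CUBIC);b=cv2.resize(im[60:300,140:540],None,fx=.6,fy=.6)
cv2.imwrite('pics/fin.png',np.vstack([a,cv2.copyMakeBorder(b,0,0,0,560-b.shape[1],cv2.BORDER_CONSTANT)]))"
```

```text
time_s: 21.2
tool_pos: [0.528, -0.1418, 0.1759]
tool_rot: [180.0, -0.0, -8.9]
force: [0.1, -1.0, 0.1]
grip_width: 0.0003
grasp_force: 0.0
t 21.2 scn mm [-62.4 -17.4] z 175.9 rot [180.   -0.   -8.9] F [ 0.1 -1.   0.1] w 0.0
```

View pics/fin.png

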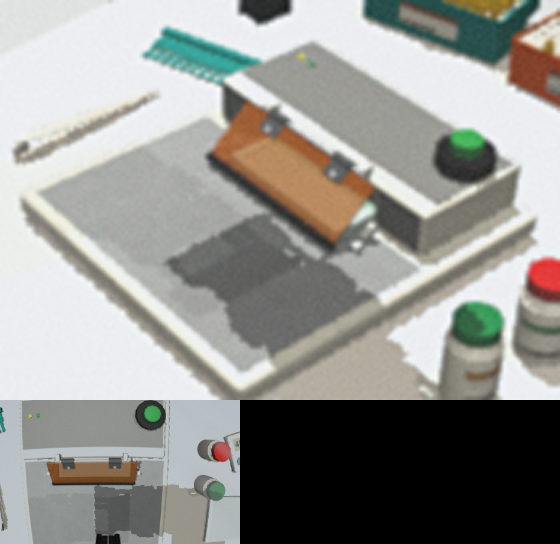

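The final view shows the shield fully down in front of the cassette, the key back up at (466,142), the vials, comb and forceps in place, and the robot clear.

```bash
python3 -c "
from cell import env;print(env.sign_off())"
```

```text
the job is handed in; nothing more can be done
None
```

The job is handed in at about 21 s of the 66 s: the cassette is home against the back stops at about 6 N, the shield is down on its stop, the start key was pressed and is up again, and the robot is clear of everything; no verdict came back.

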